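# Fit the blue tube to the shavings collector of a pencil shop

### The arm

A 6-joint arm with a two-finger parallel gripper is mounted at the origin on the work surface. World frame = base frame: x ahead of the robot, y to its left, z up, the work surface at z = 0. Lengths are in m, angles in degrees, forces in N, time in s.
With the tool pointing down it reaches from about 0.4 to 0.825 m from the base axis. Payload 7 kg.
Tool frame: the origin (TCP) lies between the finger pads; the fingertips stand 11 mm ahead of it and the grasp point (between the pads) lies 8 mm behind it (r.tcp_to_tips is the distance from the TCP to the fingertips, in m); x points along the fingers, y is the direction in which the jaws open and shut, and the axes are right-handed (so a half turn about x gives the same grasp; the last joint's range is limited). The gripper opens to 88 mm and grips with 3 to 60 N. Pads are 19 mm wide; open, the fingers measure 130 mm over their backs; the gripper's body (78 mm by 193 mm) begins 47 mm behind the grasp point.
Start: joints at [-57.118, 20.546, 0.682, 0, -70.136, -16.507], TCP at [0.19, -0.648, 0.238] pointing down, gripper open.
Joint ranges: [-176.03, 176.03], [-82.01, 121.73], [-58.28, 71.71], [-173.87, 95.51], [-174.79, -0.11], [-173.66, 173.66]. Speed limits (degrees/s): [136.94, 136.94, 172.46, 180, 180, 180].

### API

Orientations are given as [roll, pitch, yaw] about the fixed x, y, z axes, in that order (R = Rz(yaw) Ry(pitch) Rx(roll)).
In Python, from plant import r gives the robot as it stands.
- The arm moves only by the tool arm_command, never from a script. Its argument "plan" is a list of rows, each an object of numbers: "dx", "dy", "dz": the shift along the tool's x, y, z each as a share of 0.02 m, from -1 to 1; "wx", "wy", "wz": the turn, a rotation vector about the tool's x, y, z each as a share of 0.08 rad, from -1 to 1. In form: [{"dx": .., "dy": .., "dz": .., "wx": .., "wy": .., "wz": ..}, ...]. A call has 1 to 20 rows; each row shifts and turns the pose as measured when the row begins, along the tool's axes as they then stand; what a row does not reach is not made up. A row lasts 1/12 s, in which the tool goes at most 41.7 mm and 7.16 degrees, less where a joint would pass 70% of its speed; a pose out of reach is approached as far as the arm can. A call with a number of a shift or a turn outside -1 to 1 is refused whole. A call with a gripper value outside its range is refused whole. "fingers" is the closure, from -1 (fully open) to 1 (shut), so that 0 is half open, set as the call begins (left out, the last holds). The fingers move at their own pace and stop on an object; "force" is the grip in N (left out, the last holds). Time passes only in rows, so rows that do not move let the fingers close. It gives the time, the measured TCP pose, the force and the opening at its end, in the units of the state.
- r.get_state(): the state, without advancing time (a new reading comes with each control period).
- r.capture(name): name is "scene" or "top" or "wrist"; returns (picture, depth): 400x640x3 uint8, red, green, blue; 400x640 float32, m along the optical axis (not along the pixel's ray), 0 where there is no reading.
- r.camera_model(name): a dict with "vertical_fov" (degrees; the focal length in pixels is half the picture's height over the tangent of half this angle, whatever the lens; pixels are square), "cx", "cy" (the principal point, pixels), "dist" ([k1, k2, p1, p2, k3] as OpenCV has them; the pictures are not rectified), "R" (3x3) and "t" (3): a world point X has camera coordinates R X + t. Camera axes: x right, y down, z forward; pixel columns grow to the right and rows downward; lengths in m; the calibration is good to about 2 mm. A picture is of the moment at which its call begins: read the wrist's pose just before it. camera_model takes no time and is no camera call; for the wrist camera it gives the pose at the moment of the call.
- r.close_job(): hands the job in, once; it reports no verdict.
Trained networks look in the newest picture that a camera, given by its name, has taken for a name from the list of things; names that differ only in an ending like _2 or _b are one class to them, and where a whole thing is asked for, a point or a joint stands for the part that bears it (a point fixed in the world has none). Each returns a list of dicts, best first, with "score" (0 to 1); they miss things now and then, are a little off and sometimes report something else, mostly with a low value. They report only what shows in the picture. A call takes as long as a camera call. They do not tell look-alikes from the thing itself.
- r.cut_out(camera, query): "mask" (400x640 bool, what is visible of it) and "bbox" ([left, top, width, height] in pixels, round what is visible of it).
- r.spot_point(camera, query): "centre" ([column, row] in pixels: a listed point, or the origin of a listed thing).
The state is a dict: "time_s": time; "joints": joint angles; "qd": joint speeds; "joint_torque": joint torques, N m; "tcp_pos": TCP position; "eef_rot": TCP orientation; "contact_force": force on the tool from outside, world axes, zero at the start; "moment": the same for the moment, N m; "gripper_width": finger opening in m.
Only numpy, scipy, OpenCV 4.12 (cv2) and the standard library are available. Lean on these libraries where they do the work, as an engineer would, in place of code of your own. Each camera call takes 0.05 s, during which the arm holds its last target.

### The job

Take the blue tube out of the wooden rack and push it upright, straight down, into the open blue push-fit collet of the pencil-shavings collector, past the seal until it is fully home on the bottom, then let go of it. Leave the red and the yellow tube standing in the rack.

Things in the scene. Friction and masses are not known exactly. Their poses are not given: they have to be found in the camera images.
- blue_tube_mid (a point): Centre (half-way up) of the blue rigid tube to be fitted: 22 mm diameter, 120 mm long, about 60 g, upright, z up along it. Its lowest 8 mm taper to 16 mm at the foot; white band near the top. It stands loosely in a 20 mm deep, 25 mm wide well of a wooden rack. The lowest 34 mm go inside the collet: hold it from its centre to 15 mm above, fingers across the row of tubes.
- red_tube_mid (a point): Centre (half-way up) of a red tube of the same shape, to be left standing in the same rack. The rack is a brown wooden block, 70 x 210 mm, 28 mm high. The three tubes stand along it in one straight row, 65 mm apart, in any order, feet 8 mm above the table, tops 128 mm above it.
- yellow_tube_mid (a point): Centre (half-way up) of a yellow tube of the same shape, to be left standing in the same rack.
- collet_mouth (a point): Rim centre of the blue collet, 79 mm above the table, on a white housing 45 mm high. Bell mouth 38 mm wide, narrowing over 14 mm to a throat 25 mm wide, 20 mm deep, flat floor. A tube dropped in stops on sprung rubber pads, foot 8 to 11 mm above the floor; a push of 5 to 15 N takes it past, and they hold it. Home: tube centre 26 mm above the rim. Grey cap 70 mm off, jar 117 mm high 153 mm off.
Things that resemble listed ones, but are neither listed nor needed, are in the scene too. What is shaped like the part that bears red_tube_mid but turquoise is not meant. Of the things that look like the part that bears yellow_tube_mid, the larger one is meant.

How it is judged (in metres and radians):
At the end, for the whole second after the job is handed in: Blue tube released in the blue collet: foot at most 5 mm above the collet floor (centre at most 31 mm above the rim), centre within 15 mm of the axis, within 10 degrees of upright. Red and yellow tubes still within 30 mm of their start and 17 degrees of upright (z of blue_tube_mid in the frame of collet_mouth below 0.031 m and horizontal distance between blue_tube_mid and collet_mouth below 0.015 m and angle between blue_tube_mid's own z axis and vertical below 0.18 rad and distance of each of red_tube_mid, yellow_tube_mid from where it was at the start of the episode below 0.03 m and angle between each of red_tube_mid, yellow_tube_mid's own z axis and vertical below 0.3 rad); the robot touches nothing.
It also fails if it takes over 40 s, if anything falls off the work surface, if the arm or the gripper's body presses on something with over 40 N, if the wrist force passes 120 N, or if a joint passes its speed limit or range.

## Working session

There is one attempt and no reset: what is moved stays moved. The work goes in short steps, Python scripts to look and compute and a tool call to move; the robot and the scene stay as the last step left them, time stands still between calls to the robot, and variables do not carry over. Pictures are saved under pics/ and viewed, and the job is handed in when it is done.

Besides the shell and the picture viewer there is one more tool, called after "Call:" as name(argument=value, ...), one argument or row to a line, values as JSON. arm_command: Moves the arm, as the interface text tells. Shift numbers are shares of 0.02 m and turn numbers shares of 0.08 rad, none past 1 either way. Its arguments: {"type":"object","properties":{"plan":{"type":"array","items":{"type":"object","properties":{"dx":{"type":"number"},"dy":{"type":"number"},"dz":{"type":"number"},"wx":{"type":"number"},"wy":{"type":"number"},"wz":{"type":"number"}}}},"fingers":{"type":"number"},"force":{"type":"number"}},"required":["plan"]}

```bash
mkdir -p pics; ls; cat > h.py <<'E'
import numpy as np, cv2
from plant import r
def K(m):
    f=200/np.tan(np.radians(m["vertical_fov"])/2); return np.array([[f,0,m["cx"]],[0,f,m["cy"]],[0,0,1]])
def ray(m,px):
    u=cv2.undistortPoints(np.array([[px]],float),K(m),np.array(m["dist"],float))[0,0]
    R=np.array(m["R"]);t=np.array(m["t"]); return -R.T@t, R.T@np.array([u[0],u[1],1])
def at_z(m,px,z):
    o,d=ray(m,px); return o+d*(z-o[2])/d[2]
def at_depth(m,px,dep):
    o,d=ray(m,px); return o+d*dep
def proj(m,X):
    R=np.array(m["R"]);t=np.array(m["t"],float)
    return cv2.projectPoints(np.array(X,float).reshape(-1,1,3),cv2.Rodrigues(R)[0],t,K(m),np.array(m["dist"],float))[0][:,0]
def save(n,p): cv2.imwrite("pics/"+n+".png",p[:,:,::-1])
E
python3 - <<'E'
from h import *
print(r.get_state())
for c in("scene","top","wrist"):
    m=r.camera_model(c);p,d=r.capture(c);save(c+"0",p);np.savez("/tmp/"+c,p=p,d=d)
    print(c,m)
    if c=="wrist":continue
    for q in("blue_tube_mid","red_tube_mid","yellow_tube_mid","collet_mouth"):
        for x in r.spot_point(c,q)[:4]:
            u=x["centre"];z=.079 if q[0]=='c' else .068
            print(c,q,round(x["score"],2),np.round(u,1),at_z(m,u,z).round(3), at_depth(m,u,d[int(u[1]),int(u[0])]).round(3))
print(r.get_state()["time_s"])
E
```

```text
pics
{'time_s': 0.0, 'joints': array([-5.71186796e+01,  2.05910426e+01,  6.32870707e-01, -2.17590696e-02,
       -7.01363451e+01, -1.65088361e+01]), 'qd': array([-0.01047   ,  0.06001432, -0.00933364, -0.00283384,  0.08762054,
        0.02133175]), 'joint_torque': array([ 2.48864953e-04, -5.82727039e+01,  2.93069834e+01,  6.99713454e+00,
        7.24869737e-03, -1.43083153e-04]), 'tcp_pos': array([ 0.19013457, -0.64715945,  0.2366151 ]), 'eef_rot': array([ 94.299177  ,  89.90329417, 110.66425102]), 'contact_force': array([0.3023613 , 0.42872622, 0.14097772]), 'moment': array([ 0.01608773, -0.01126158,  0.02503174]), 'gripper_width': 0.08740973847358084}
scene {'vertical_fov': 49.85611107024249, 'cx': 319.1744422547318, 'cy': 204.35358988826925, 'dist': array([-0.11764285,  0.        ,  0.        ,  0.        ,  0.        ]), 'R': array([[-0.51584857,  0.85667586,  0.00259358],
       [ 0.54538063,  0.33073342, -0.77017879],
       [-0.66065136, -0.39588114, -0.63782278]]), 't': array([ 0.32630345, -0.18071195,  1.09002206])}
scene blue_tube_mid 0.61 [263.  178.8] [ 0.472 -0.222  0.06
[... 1227 characters left out ...]
97  0.068] [ 0.567 -0.096  0.084]
top yellow_tube_mid 0.59 [423.6 203.9] [ 0.467 -0.271  0.068] [ 0.464 -0.268  0.08 ]
top yellow_tube_mid 0.42 [425.  247.4] [ 0.378 -0.268  0.068] [ 0.377 -0.263  0.085]
top collet_mouth 0.72 [195.1 186.3] [0.507 0.196 0.079] [0.513 0.204 0.055]
wrist {'vertical_fov': 62.906466989580174, 'cx': 322.7688042350195, 'cy': 199.05804800696913, 'dist': array([-0.06730737,  0.        ,  0.        ,  0.        ,  0.        ]), 'R': array([[-2.81445803e-01,  9.59577050e-01,  3.81136641e-04],
       [ 9.12866258e-01,  2.67622981e-01,  3.08306884e-01],
       [ 2.95742209e-01,  8.71196053e-02, -9.51286876e-01]]), 't': array([ 0.67549861, -0.03868675,  0.39223545])}
0.55
```

View pics/scene0.png

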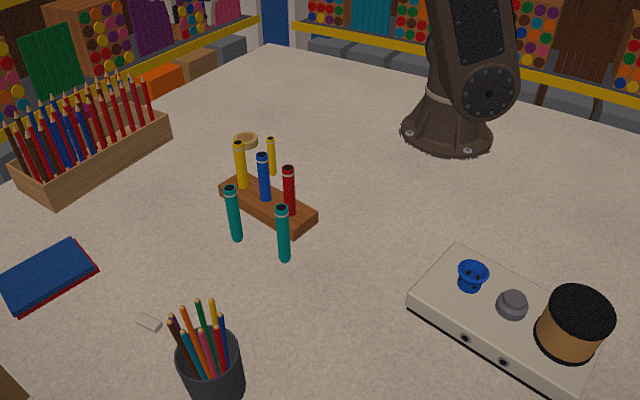

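View pics/top0.png

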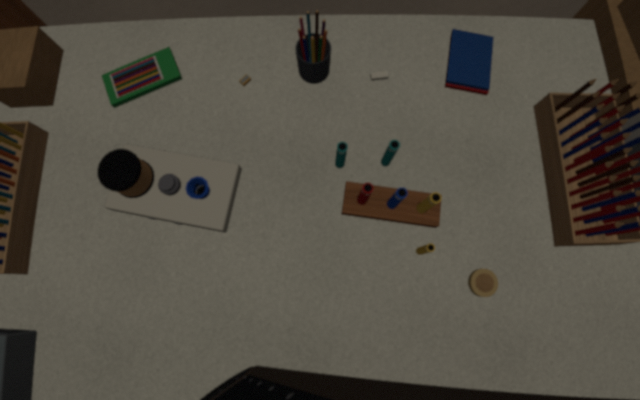

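Scene view: rack holds yellow (240,165), blue (263,178) and red (290,190), with two turquoise tubes and a small yellow one off the rack. The collet is at (473,272). Next I'm refining these with masks and depth.

```bash
python3 - <<'E'
from h import *
from scipy.optimize import least_squares
for c in("scene","top"):
    m=r.camera_model(c);p,d=r.capture(c)
    for q in("blue_tube_mid","red_tube_mid","yellow_tube_mid"):
        for x in r.cut_out(c,q)[:4]:
            M=cv2.erode(x["mask"].astype(np.uint8),np.ones((2,2)))>0
            v,u=np.nonzero(M&(d>0)); 
            if len(u)<8: print(c,q,"few",x["bbox"]);continue
            P=np.array([at_depth(m,(a,b),d[b,a]) for a,b in zip(u,v)])
            o=-np.array(m["R"]).T@m["t"]
            P=P[np.abs(P[:,:2]-np.median(P[:,:2],0)).max(1)<.03]
            f=lambda s:np.hypot(P[:,0]-s[0],P[:,1]-s[1])-.011
            s0=np.median(P[:,:2],0); dd=s0-o[:2]; s0=s0+.008*dd/np.linalg.norm(dd)
            S=least_squares(f,s0,loss="soft_l1",f_scale=.002)
            print(c,q,round(x["score"],2),np.round(x["bbox"]),len(P),S.x.round(4),"rms",np.sqrt((f(S.x)**2).mean()).round(4),"z",np.percentile(P[:,2],[1,99]).round(3))
    for x in r.cut_out(c,"collet_mouth")[:2]:
        M=x["mask"];print(c,"collet",round(x["score"],2),x["bbox"])
    if c=="scene":
        save("scene_rack",cv2.resize(p[120:280,180:360],None,fx=4,fy=4,interpolation=3)[:600])
        save("scene_col",cv2.resize(p[240:340,420:580],None,fx=5,fy=5,interpolation=3))
from scipy.spatial.transform import Rotation as Ro
s=r.get_state();print(Ro.from_euler("xyz",s["eef_rot"],degrees=True).as_matrix().round(3),s["time_s"])
E
```

```text
scene blue_tube_mid 0.63 [255. 149.  16.  50.] 454 [ 0.4784 -0.2154] rms 0.0018 z [0.031 0.131]
scene red_tube_mid 0.89 [285. 164.  12.  51.] 482 [ 0.4884 -0.1511] rms 0.0018 z [0.03  0.131]
scene red_tube_mid 0.65 [274. 204.  17.  60.] 686 [ 0.5746 -0.1051] rms 0.0019 z [0.006 0.123]
scene red_tube_mid 0.65 [222. 182.  21.  61.] 668 [ 0.5784 -0.2088] rms 0.0018 z [0.003 0.123]
scene yellow_tube_mid 0.89 [230. 138.  18.  49.] 489 [ 0.4683 -0.28  ] rms 0.0018 z [0.029 0.131]
scene yellow_tube_mid 0.82 [266. 133.  12.  43.] 252 [ 0.3753 -0.2755] rms 0.0016 z [0.006 0.096]
scene collet 0.87 [405.8, 244.8, 210.2, 153.4]
top blue_tube_mid 0.48 [387. 189.  22.  21.] 215 [ 0.4785 -0.2145] rms 0.0031 z [0.034 0.131]
top red_tube_mid 0.77 [336. 143.  10.  24.] 185 [ 0.575  -0.1038] rms 0.003 z [0.014 0.123]
top red_tube_mid 0.75 [383. 138.  17.  26.] 235 [ 0.5785 -0.2078] rms 0.003 z [0.012 0.123]
top red_tube_mid 0.46 [357. 184.  16.  20.] 191 [ 0.4889 -0.1496] rms 0.0032 z [0.025 0.131]
top yellow_tube_mid 0.69 [418. 242.  17.  14.] 104 [ 0.3813 -0.2722] rms 0.0031 z [0.022 0.095]
top yellow_tube_mid 0.52 [416. 190.  26.  23.] 236 [ 0.4682 -0.2775] rms 0.0031 z [0.031 0.132]
[[ 0.    -0.282  0.959]
 [-0.     0.959  0.282]
 [-1.    -0.     0.   ]] 1.05
```

View pics/wrist0.png

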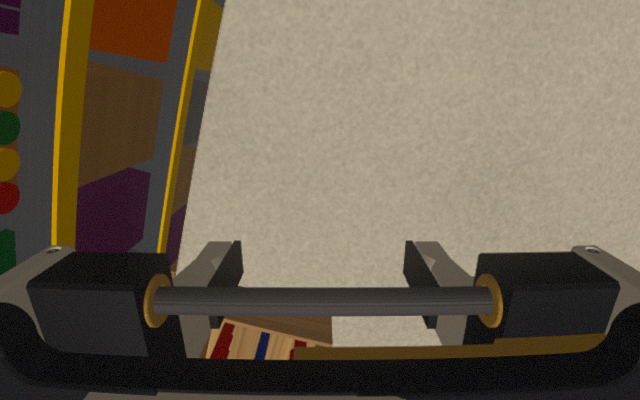

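Both views agree to about 1 mm: blue is at (0.4785, -0.215), the row lies along (0.158, 0.987), and tube tops are at about 0.13. First I'll turn the jaws across the row.

Call:
arm_command(
  plan=[
    {"wx":-1},
    {"wx":-1},
    {"wx":-1},
    {"wx":-1},
    {"wx":-1},
    {"wx":-1},
    {"wx":-1},
    {"wx":-1},
    {"wx":-1},
    {"wx":-1},
    {"wx":-1},
    {"wx":-1},
    {"wx":-1},
    {"wx":-1},
    {},
  ],
  fingers=-1,
)

```text
schema error: expected keys dx, dy, dz, wx, wy, wz
```

```bash
cat >> h.py <<'E'
from scipy.spatial.transform import Rotation as Ro
def go(target,yang=None):
    s=r.get_state();T=Ro.from_euler("xyz",s["eef_rot"],degrees=True).as_matrix()
    d=np.array(target)-s["tcp_pos"]
    print("t",round(s["time_s"],2),"tcp",s["tcp_pos"].round(4),"tool shift units",(T.T@d/.02).round(2),"J",s["joints"].round(0),"w",round(s["gripper_width"],4),"F",s["contact_force"].round(1))
    # desired tool: x down, y at angle yang
    a=np.radians(yang if yang is not None else np.degrees(np.arctan2(T[1,1],T[0,1])))
    y=np.array([np.cos(a),np.sin(a),0]);x=np.array([0,0,-1.]);D=np.c_[x,y,np.cross(x,y)]
    print("turn units",(Ro.from_matrix(T.T@D).as_rotvec()/.08).round(2))
E
python3 - <<'E'
from h import *
go([.4785,-.215,.237],170.9)
E
```

```text
t 1.05 tcp [ 0.1903 -0.6476  0.2376] tool shift units [ 0.03 16.69 19.92] J [-57.  21.   1.  -0. -70. -17.] w 0.0877 F [-0.8 -0.3 -0.1]
turn units [-14.08  -0.     0.  ]
```

Call:
arm_command(
  plan=[
    {"dx":0,"dy":0,"dz":0,"wx":-1,"wy":0,"wz":0},
    {"dx":0,"dy":0,"dz":0,"wx":-1,"wy":0,"wz":0},
    {"dx":0,"dy":0,"dz":0,"wx":-1,"wy":0,"wz":0},
    {"dx":0,"dy":0,"dz":0,"wx":-1,"wy":0,"wz":0},
    {"dx":0,"dy":0,"dz":0,"wx":-1,"wy":0,"wz":0},
    {"dx":0,"dy":0,"dz":0,"wx":-1,"wy":0,"wz":0},
    {"dx":0,"dy":0,"dz":0,"wx":-1,"wy":0,"wz":0},
    {"dx":0,"dy":0,"dz":0,"wx":-1,"wy":0,"wz":0},
    {"dx":0,"dy":0,"dz":0,"wx":-1,"wy":0,"wz":0},
    {"dx":0,"dy":0,"dz":0,"wx":-1,"wy":0,"wz":0},
    {"dx":0,"dy":0,"dz":0,"wx":-1,"wy":0,"wz":0},
    {"dx":0,"dy":0,"dz":0,"wx":-1,"wy":0,"wz":0},
    {"dx":0,"dy":0,"dz":0,"wx":-1,"wy":0,"wz":0},
    {"dx":0,"dy":0,"dz":0,"wx":-1,"wy":0,"wz":0},
    {"dx":0,"dy":0,"dz":0,"wx":0,"wy":0,"wz":0},
  ],
  fingers=-1,
)

```text
time_s: 2.3
tcp_pos: [0.1902, -0.6476, 0.2376]
eef_rot: [59.6, 90.0, 143.4]
contact_force: [-0.3, 0.2, 0.6]
gripper_width: 0.0875
```

```bash
python3 - <<'E'
from h import *
go([.4785,-.215,.237],170.9)
E
```

```text
t 2.3 tcp [ 0.1902 -0.6476  0.2376] tool shift units [  0.03 -11.97  23.07] J [-57.  21.   1.   0. -70.  51.] w 0.0875 F [-0.3  0.2  0.6]
turn units [ 0.62  0.   -0.  ]
```

Call:
arm_command(
  plan=[
    {"dx":0,"dy":-0.52,"dz":1,"wx":0.6,"wy":0,"wz":0},
    {"dx":0,"dy":-0.52,"dz":1,"wx":0,"wy":0,"wz":0},
    {"dx":0,"dy":-0.52,"dz":1,"wx":0,"wy":0,"wz":0},
    {"dx":0,"dy":-0.52,"dz":1,"wx":0,"wy":0,"wz":0},
    {"dx":0,"dy":-0.52,"dz":1,"wx":0,"wy":0,"wz":0},
    {"dx":0,"dy":-0.52,"dz":1,"wx":0,"wy":0,"wz":0},
    {"dx":0,"dy":-0.52,"dz":1,"wx":0,"wy":0,"wz":0},
    {"dx":0,"dy":-0.52,"dz":1,"wx":0,"wy":0,"wz":0},
    {"dx":0,"dy":-0.52,"dz":1,"wx":0,"wy":0,"wz":0},
    {"dx":0,"dy":-0.52,"dz":1,"wx":0,"wy":0,"wz":0},
    {"dx":0,"dy":-0.52,"dz":1,"wx":0,"wy":0,"wz":0},
    {"dx":0,"dy":-0.52,"dz":1,"wx":0,"wy":0,"wz":0},
    {"dx":0,"dy":-0.52,"dz":1,"wx":0,"wy":0,"wz":0},
    {"dx":0,"dy":-0.52,"dz":1,"wx":0,"wy":0,"wz":0},
    {"dx":0,"dy":-0.52,"dz":1,"wx":0,"wy":0,"wz":0},
    {"dx":0,"dy":-0.52,"dz":1,"wx":0,"wy":0,"wz":0},
    {"dx":0,"dy":-0.52,"dz":1,"wx":0,"wy":0,"wz":0},
    {"dx":0,"dy":-0.52,"dz":1,"wx":0,"wy":0,"wz":0},
    {"dx":0,"dy":0,"dz":0,"wx":0,"wy":0,"wz":0},
  ],
)

```text
time_s: 3.88
tcp_pos: [0.4496, -0.3139, 0.2385]
eef_rot: [-102.8, 89.8, -25.6]
contact_force: [0.8, 0.4, -0.2]
gripper_width: 0.0873
```

```bash
python3 - <<'E'
from h import *
go([.4785,-.215,.237],170.9)
E
```

```text
t 3.88 tcp [ 0.4496 -0.3139  0.2385] tool shift units [ 0.07 -0.32  5.14] J [-14.   8. -16.   0. -66.   2.] w 0.0873 F [ 0.8  0.4 -0.2]
turn units [-0.79 -0.01  0.05]
```

Call:
arm_command(
  plan=[
    {"dx":0,"dy":0,"dz":0,"wx":-0.75,"wy":0,"wz":0},
    {"dx":0,"dy":-0.1,"dz":0.9,"wx":0,"wy":0,"wz":0},
    {"dx":0,"dy":-0.1,"dz":0.9,"wx":0,"wy":0,"wz":0},
    {"dx":0,"dy":-0.1,"dz":0.9,"wx":0,"wy":0,"wz":0},
    {"dx":0,"dy":0,"dz":0.9,"wx":0,"wy":0,"wz":0},
    {"dx":0,"dy":0,"dz":0.9,"wx":0,"wy":0,"wz":0},
    {"dx":0,"dy":0,"dz":0,"wx":0,"wy":0,"wz":0},
    {"dx":0,"dy":0,"dz":0,"wx":0,"wy":0,"wz":0},
  ],
)

```text
time_s: 4.55
tcp_pos: [0.4717, -0.2222, 0.2391]
eef_rot: [-104.5, 89.7, -24.7]
contact_force: [0.1, -0.6, 0.4]
gripper_width: 0.0874
```

```bash
python3 - <<'E'
from h import *
go([.4785,-.215,.074],170.9)
p,d=r.capture("wrist");save("w1",p)
m=r.camera_model("wrist");print(proj(m,[[.4785,-.215,.128],[.4886,-.1504,.128],[.468,-.279,.128]]).round(0))
E
```

```text
t 4.55 tcp [ 0.4717 -0.2222  0.2391] tool shift units [ 8.26 -0.23  0.42] J [ -4.   6. -19.   0. -65.  -7.] w 0.0874 F [ 0.1 -0.6  0.4]
turn units [-0.25 -0.02  0.07]
[[317. 210.]
 [319. 278.]
 [315. 132.]]
```

View pics/w1.png

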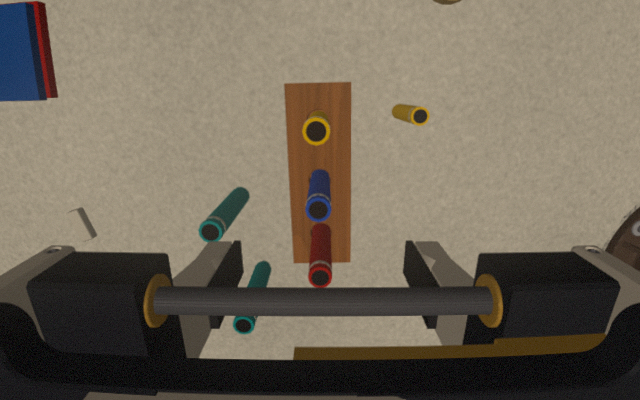

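Wrist view: tube tops at blue (318,209), red (320,277), yellow (316,131). These match the predictions within 1 px. Correcting position and descending.

Call:
arm_command(
  plan=[
    {"dx":0,"dy":-0.22,"dz":0.4,"wx":-0.24,"wy":0,"wz":0.07},
    {"dx":0,"dy":0,"dz":0,"wx":0,"wy":0,"wz":0},
    {"dx":0.8,"dy":0,"dz":0,"wx":0,"wy":0,"wz":0},
    {"dx":0.8,"dy":0,"dz":0,"wx":0,"wy":0,"wz":0},
    {"dx":0.8,"dy":0,"dz":0,"wx":0,"wy":0,"wz":0},
    {"dx":0.8,"dy":0,"dz":0,"wx":0,"wy":0,"wz":0},
    {"dx":0,"dy":0,"dz":0,"wx":0,"wy":0,"wz":0},
    {"dx":0,"dy":0,"dz":0,"wx":0,"wy":0,"wz":0},
  ],
)

```text
time_s: 5.27
tcp_pos: [0.4789, -0.2188, 0.1743]
eef_rot: [-141.1, 89.8, -60.6]
contact_force: [0.2, 0.8, 0.2]
gripper_width: 0.0879
```

```bash
python3 - <<'E'
from h import *
go([.4785,-.215,.074],170.9)
E
```

```text
t 5.27 tcp [ 0.4789 -0.2188  0.1743] tool shift units [5.02 0.06 0.2 ] J [ -3.  10. -23.   0. -57.  -7.] w 0.0879 F [0.2 0.8 0.2]
turn units [-0.09 -0.03  0.02]
```

Call:
arm_command(
  plan=[
    {"dx":0,"dy":0.06,"dz":0.22,"wx":-0.09,"wy":-0.03,"wz":0},
    {"dx":0.7,"dy":0,"dz":0,"wx":0,"wy":0,"wz":0},
    {"dx":0.7,"dy":0,"dz":0,"wx":0,"wy":0,"wz":0},
    {"dx":0.7,"dy":0,"dz":0,"wx":0,"wy":0,"wz":0},
    {"dx":0.7,"dy":0,"dz":0,"wx":0,"wy":0,"wz":0},
    {"dx":0.7,"dy":0,"dz":0,"wx":0,"wy":0,"wz":0},
    {"dx":0.5,"dy":0,"dz":0,"wx":0,"wy":0,"wz":0},
    {"dx":0,"dy":0,"dz":0,"wx":0,"wy":0,"wz":0},
    {"dx":0,"dy":0,"dz":0,"wx":0,"wy":0,"wz":0},
  ],
)

```text
time_s: 6.02
tcp_pos: [0.4853, -0.215, 0.1011]
eef_rot: [-88.7, 89.1, -7.8]
contact_force: [0.5, -1.7, 0.6]
gripper_width: 0.088
```

```bash
python3 - <<'E'
from h import *
go([.4785,-.215,.074],170.9)
E
```

```text
t 6.02 tcp [ 0.4853 -0.215   0.1011] tool shift units [ 1.35  0.36 -0.05] J [ -3.  14. -28.   0. -46.  -6.] w 0.088 F [ 0.5 -1.7  0.6]
turn units [0.02 0.   0.2 ]
```

Call:
arm_command(
  plan=[
    {"dx":0,"dy":0.36,"dz":-0.05,"wx":0,"wy":0,"wz":0.2},
    {"dx":0,"dy":0,"dz":0,"wx":0,"wy":0,"wz":0},
    {"dx":0.35,"dy":0.02,"dz":0,"wx":0,"wy":0,"wz":0.02},
    {"dx":0.35,"dy":0.02,"dz":0,"wx":0,"wy":0,"wz":0.02},
    {"dx":0.35,"dy":0.02,"dz":0,"wx":0,"wy":0,"wz":0.02},
    {"dx":0.2,"dy":0,"dz":0,"wx":0,"wy":0,"wz":0},
    {"dx":0,"dy":0,"dz":0,"wx":0,"wy":0,"wz":0},
    {"dx":0,"dy":0,"dz":0,"wx":0,"wy":0,"wz":0},
  ],
)

```text
time_s: 6.68
tcp_pos: [0.4779, -0.2148, 0.0767]
eef_rot: [75.9, 89.9, 156.9]
contact_force: [0.3, 0.6, -0.5]
gripper_width: 0.0874
```

```bash
python3 - <<'E'
from h import *
go([.4785,-.215,.074],170.9)
E
```

```text
t 6.68 tcp [ 0.4779 -0.2148  0.0767] tool shift units [ 0.14 -0.03 -0.  ] J [ -3.  16. -30.  -0. -44.  -6.] w 0.0874 F [ 0.3  0.6 -0.5]
turn units [ 0.03  0.01 -0.02]
```

Call:
arm_command(
  plan=[
    {"dx":0.12,"dy":0,"dz":0,"wx":0,"wy":0,"wz":0},
    {"dx":0,"dy":0,"dz":0,"wx":0,"wy":0,"wz":0},
  ],
)

```text
time_s: 6.85
tcp_pos: [0.4778, -0.2149, 0.0739]
eef_rot: [81.2, 89.9, 162.3]
contact_force: [-0.4, 0.3, -0.1]
gripper_width: 0.0877
```

Call:
arm_command(
  plan=[
    {"dx":0,"dy":0,"dz":0,"wx":0,"wy":0,"wz":0},
    {"dx":0,"dy":0,"dz":0,"wx":0,"wy":0,"wz":0},
    {"dx":0,"dy":0,"dz":0,"wx":0,"wy":0,"wz":0},
    {"dx":0,"dy":0,"dz":0,"wx":0,"wy":0,"wz":0},
    {"dx":0,"dy":0,"dz":0,"wx":0,"wy":0,"wz":0},
    {"dx":0,"dy":0,"dz":0,"wx":0,"wy":0,"wz":0},
    {"dx":0,"dy":0,"dz":0,"wx":0,"wy":0,"wz":0},
    {"dx":0,"dy":0,"dz":0,"wx":0,"wy":0,"wz":0},
    {"dx":0,"dy":0,"dz":0,"wx":0,"wy":0,"wz":0},
    {"dx":0,"dy":0,"dz":0,"wx":0,"wy":0,"wz":0},
  ],
  fingers=1,
  force=45,
)

```text
time_s: 7.68
tcp_pos: [0.4785, -0.2149, 0.0747]
eef_rot: [60.3, 90.0, 141.3]
contact_force: [-0.4, 0.3, 0.1]
gripper_width: 0.0263
```

```bash
python3 - <<'E'
from h import *
go([.4785,-.215,.074],170.9)
E
```

```text
t 7.68 tcp [ 0.4785 -0.2149  0.0747] tool shift units [ 0.04 -0.   -0.  ] J [ -3.  16. -30.  -0. -44.  -6.] w 0.0263 F [-0.4  0.3  0.1]
turn units [ 0.03  0.   -0.01]
```

Call:
arm_command(
  plan=[
    {"dx":0,"dy":0,"dz":0,"wx":0,"wy":0,"wz":0},
    {"dx":0,"dy":0,"dz":0,"wx":0,"wy":0,"wz":0},
    {"dx":0,"dy":0,"dz":0,"wx":0,"wy":0,"wz":0},
  ],
)

```text
time_s: 7.93
tcp_pos: [0.4785, -0.2149, 0.0747]
eef_rot: [59.8, 90.0, 140.9]
contact_force: [0.9, -0.0, -0.3]
gripper_width: 0.0211
```

Call:
arm_command(
  plan=[
    {"dx":-0.4,"dy":0,"dz":0,"wx":0,"wy":0,"wz":0},
    {"dx":-0.5,"dy":0,"dz":0,"wx":0,"wy":0,"wz":0},
    {"dx":-0.7,"dy":0,"dz":0,"wx":0,"wy":0,"wz":0},
    {"dx":-0.8,"dy":0,"dz":0,"wx":0,"wy":0,"wz":0},
    {"dx":-0.8,"dy":0,"dz":0,"wx":0,"wy":0,"wz":0},
    {"dx":-0.8,"dy":0,"dz":0,"wx":0,"wy":0,"wz":0},
    {"dx":-0.8,"dy":0,"dz":0,"wx":0,"wy":0,"wz":0},
    {"dx":-0.8,"dy":0,"dz":0,"wx":0,"wy":0,"wz":0},
    {"dx":-0.8,"dy":0,"dz":0,"wx":0,"wy":0,"wz":0},
    {"dx":-0.8,"dy":0,"dz":0,"wx":0,"wy":0,"wz":0},
    {"dx":0,"dy":0,"dz":0,"wx":0,"wy":0,"wz":0},
  ],
)

```text
time_s: 8.85
tcp_pos: [0.477, -0.2152, 0.2342]
eef_rot: [-99.1, 89.9, -18.0]
contact_force: [0.8, -0.3, -0.2]
gripper_width: 0.0214
```

```bash
python3 - <<'E'
from h import *
go([.4785,-.215,.22],170.9)
p,d=r.capture("scene");m=r.camera_model("scene");save("s2",cv2.resize(p[90:290,180:500],None,fx=2.5,fy=2.5))
# collet rim from top + scene
for c in("scene","top"):
    m=r.camera_model(c);z=np.load("/tmp/%s.npz"%c);P=z["p"];D=z["d"]
    hsv=cv2.cvtColor(P,cv2.COLOR_RGB2HSV)
    b=cv2.inRange(hsv,(105,100,20),(125,255,255))
    cx,cy=(473,272) if c=="scene" else (197,187)
    B=np.zeros_like(b);B[cy-30:cy+30,cx-30:cx+30]=b[cy-30:cy+30,cx-30:cx+30]
    v,u=np.nonzero(B);print(c,"blue px",len(u),u.min(),u.max(),v.min(),v.max())
    Q=np.array([at_depth(m,(x,y),D[y,x]) for x,y in zip(u,v) if D[y,x]>0])
    print("z pct",np.percentile(Q[:,2],[5,50,95,99]).round(3))
    R=Q[(Q[:,2]>.072)&(Q[:,2]<.086)];print("rim pts",len(R),R.min(0).round(4),R.max(0).round(4),((R.min(0)+R.max(0))/2).round(4))
    save(c+"_c",cv2.resize(P[cy-40:cy+40,cx-50:cx+50],None,fx=6,fy=6,interpolation=2))
E
```

```text
t 8.85 tcp [ 0.477  -0.2152  0.2342] tool shift units [ 0.71 -0.07  0.02] J [ -3.   6. -19.   0. -65.  -6.] w 0.0214 F [ 0.8 -0.3 -0.2]
turn units [ 0.03 -0.    0.01]
scene blue px 795 458 488 259 293
z pct [0.05  0.072 0.08  0.081]
rim pts 400 [0.4843 0.1682 0.072 ] [0.5311 0.2149 0.082 ] [0.5077 0.1916 0.077 ]
top blue px 308 187 208 177 197
z pct [0.053 0.074 0.08  0.081]
rim pts 175 [0.4842 0.1693 0.072 ] [0.5276 0.2128 0.0811] [0.5059 0.1911 0.0765]
```

View pics/s2.png

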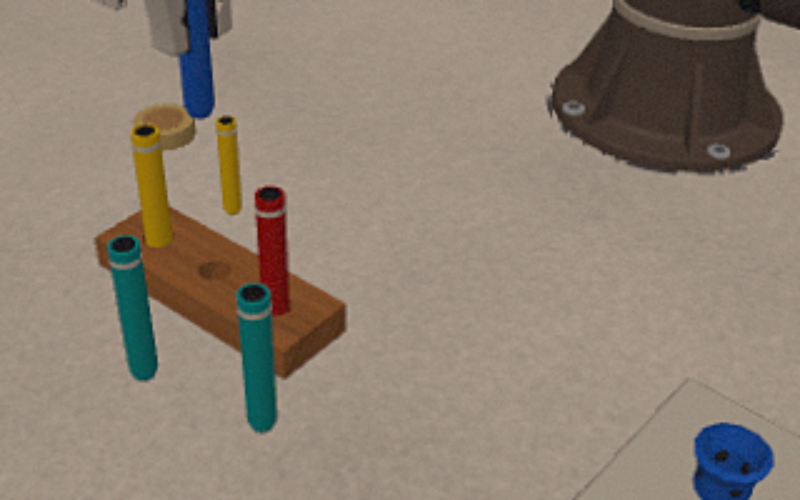

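View pics/top_c.png

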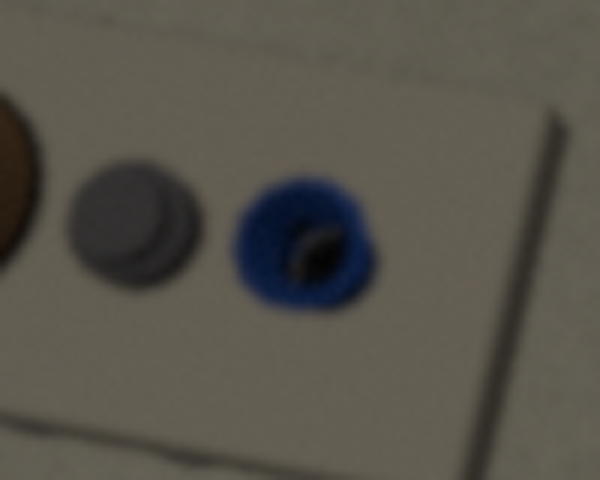

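View pics/scene_c.png

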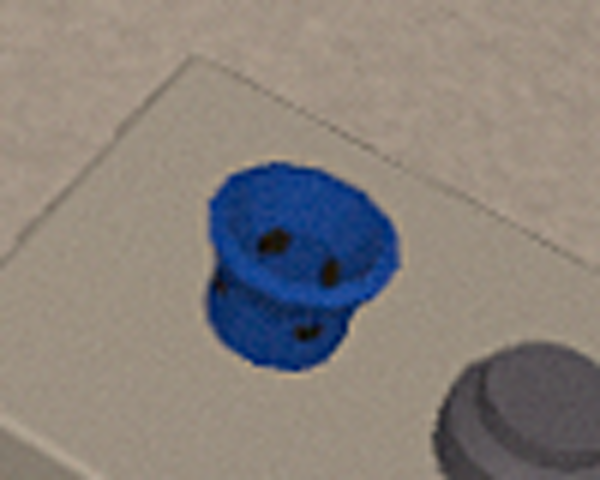

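Tube is gripped and lifted, with width 21 mm; red and yellow are still standing. In the scene view the rim spans about 458–490 columns and 259–284 rows. Now I'll fit the rim ellipse in both cameras.

```bash
python3 - <<'E'
from h import *
from scipy.optimize import least_squares
a=np.linspace(0,2*np.pi,90)
for c in("scene","top"):
    m=r.camera_model(c);P=np.load("/tmp/%s.npz"%c)["p"]
    cx,cy=(473,272) if c=="scene" else (197,187)
    b=cv2.inRange(cv2.cvtColor(P,cv2.COLOR_RGB2HSV),(100,90,10),(128,255,255))
    v,u=np.nonzero(b[cy-30:cy+30,cx-30:cx+30]);u=u+cx-30;v=v+cy-30
    ob=np.array([u.min()-.5,u.max()+.5,v.min()-.5]) # left,right,top edges
    def f(s):
        q=proj(m,np.c_[s[0]+s[2]*np.cos(a),s[1]+s[2]*np.sin(a),.079+0*a]);return np.array([q[:,0].min(),q[:,0].max(),q[:,1].min()])-ob
    S=least_squares(f,[.507,.192,.021]);print(c,S.x.round(4),S.cost)
E
```

```text
scene [0.5059 0.1912 0.0231] 6.462348535570529e-27
top [0.5039 0.1917 0.0239] 8.077935669463161e-28
```

Call:
arm_command(
  plan=[
    {"dx":0,"dy":0.08,"dz":0.5,"wx":0,"wy":0,"wz":0},
    {"dx":0,"dy":0.08,"dz":0.9,"wx":0,"wy":0,"wz":0},
    {"dx":0,"dy":0.08,"dz":0.9,"wx":0,"wy":0,"wz":0},
    {"dx":0,"dy":0.08,"dz":0.9,"wx":0,"wy":0,"wz":0},
    {"dx":0,"dy":0.08,"dz":0.9,"wx":0,"wy":0,"wz":0},
    {"dx":0,"dy":0.08,"dz":0.9,"wx":0,"wy":0,"wz":0},
    {"dx":0,"dy":0.08,"dz":0.9,"wx":0,"wy":0,"wz":0},
    {"dx":0,"dy":0.08,"dz":0.9,"wx":0,"wy":0,"wz":0},
    {"dx":0,"dy":0.08,"dz":0.9,"wx":0,"wy":0,"wz":0},
    {"dx":0,"dy":0.08,"dz":0.9,"wx":0,"wy":0,"wz":0},
    {"dx":0,"dy":0.08,"dz":0.9,"wx":0,"wy":0,"wz":0},
    {"dx":0,"dy":0.08,"dz":0.9,"wx":0,"wy":0,"wz":0},
    {"dx":0,"dy":0.08,"dz":0.9,"wx":0,"wy":0,"wz":0},
    {"dx":0,"dy":0.08,"dz":0.9,"wx":0,"wy":0,"wz":0},
    {"dx":0,"dy":0.08,"dz":0.9,"wx":0,"wy":0,"wz":0},
    {"dx":0,"dy":0.08,"dz":0.9,"wx":0,"wy":0,"wz":0},
    {"dx":0,"dy":0.08,"dz":0.9,"wx":0,"wy":0,"wz":0},
    {"dx":0,"dy":0.08,"dz":0.5,"wx":0,"wy":0,"wz":0},
    {"dx":0,"dy":0,"dz":0,"wx":0,"wy":0,"wz":0},
  ],
)

```text
time_s: 10.48
tcp_pos: [0.4838, 0.1134, 0.2237]
eef_rot: [102.9, 88.9, -176.4]
contact_force: [0.5, -0.4, -1.5]
gripper_width: 0.0211
```

```bash
python3 - <<'E'
from h import *
go([.507,.1915,.20],170.9)
E
```

```text
t 10.48 tcp [0.4838 0.1134 0.2237] tool shift units [ 1.16 -0.54  4.04] J [ 35.   5. -21.  -1. -65. -44.] w 0.0211 F [ 0.5 -0.4 -1.5]
turn units [-0.04 -0.06 -0.24]
```

Call:
arm_command(
  plan=[
    {"dx":0,"dy":-0.13,"dz":0.9,"wx":0,"wy":-0.06,"wz":-0.2},
    {"dx":0,"dy":-0.13,"dz":0.9,"wx":0,"wy":0,"wz":0},
    {"dx":0,"dy":-0.13,"dz":0.9,"wx":0,"wy":0,"wz":0},
    {"dx":0,"dy":-0.13,"dz":0.9,"wx":0,"wy":0,"wz":0},
    {"dx":0,"dy":0,"dz":0.3,"wx":0,"wy":0,"wz":0},
    {"dx":0,"dy":0,"dz":0,"wx":0,"wy":0,"wz":0},
    {"dx":0,"dy":0,"dz":0,"wx":0,"wy":0,"wz":0},
  ],
)

```text
time_s: 11.07
tcp_pos: [0.5067, 0.1941, 0.2217]
eef_rot: [112.1, 89.5, -167.1]
contact_force: [-0.8, -0.7, -0.3]
gripper_width: 0.0211
```

```bash
python3 - <<'E'
from h import *
go([.506,.1915,.17],170.9)
E
```

```text
t 11.07 tcp [0.5067 0.1941 0.2217] tool shift units [ 2.59 -0.01 -0.13] J [ 42.   9. -17.  -0. -64. -51.] w 0.0211 F [-0.8 -0.7 -0.3]
turn units [-0.02 -0.04 -0.09]
```

Call:
arm_command(
  plan=[
    {"dx":0,"dy":0,"dz":-0.13,"wx":0,"wy":-0.04,"wz":-0.09},
    {"dx":0.6,"dy":0,"dz":0,"wx":0,"wy":0,"wz":0},
    {"dx":0.6,"dy":0,"dz":0,"wx":0,"wy":0,"wz":0},
    {"dx":0.6,"dy":0,"dz":0,"wx":0,"wy":0,"wz":0},
    {"dx":0.5,"dy":0,"dz":0,"wx":0,"wy":0,"wz":0},
    {"dx":0,"dy":0,"dz":0,"wx":0,"wy":0,"wz":0},
    {"dx":0,"dy":0,"dz":0,"wx":0,"wy":0,"wz":0},
  ],
)

```text
time_s: 11.65
tcp_pos: [0.5058, 0.1876, 0.1747]
eef_rot: [-60.2, 89.9, 20.4]
contact_force: [-0.0, 0.2, 0.2]
gripper_width: 0.0212
```

```bash
python3 - <<'E'
from h import *
go([.506,.1915,.17],170.9)
p,d=r.capture("scene");save("s3",cv2.resize(p[140:340,400:600],None,fx=3,fy=3))
m=r.camera_model("scene")
M=max(r.cut_out("scene","blue_tube_mid"),key=lambda x:x["score"],default=None)
if M:
    print(M["bbox"],M["score"])
    v,u=np.nonzero(M["mask"]&(d>0));P=np.array([at_depth(m,(a,b),d[b,a]) for a,b in zip(u,v)])
    from scipy.optimize import least_squares
    P=P[np.abs(P[:,:2]-np.median(P[:,:2],0)).max(1)<.03]
    f=lambda s:np.hypot(P[:,0]-s[0],P[:,1]-s[1])-.011
    S=least_squares(f,[.506,.192],loss="soft_l1",f_scale=.002);print(S.x.round(4),len(P),np.percentile(P[:,2],[1,99]))
E
```

```text
t 11.65 tcp [0.5058 0.1876 0.1747] tool shift units [0.23 0.02 0.2 ] J [ 41.  11. -22.   0. -57. -51.] w 0.0212 F [-0.   0.2  0.2]
turn units [-0.06  0.01  0.02]
[470.1, 233.7, 20.5, 26.1] 0.83
[0.5056 0.1868] 332 [0.11098105 0.1576636 ]
```

View pics/s3.png

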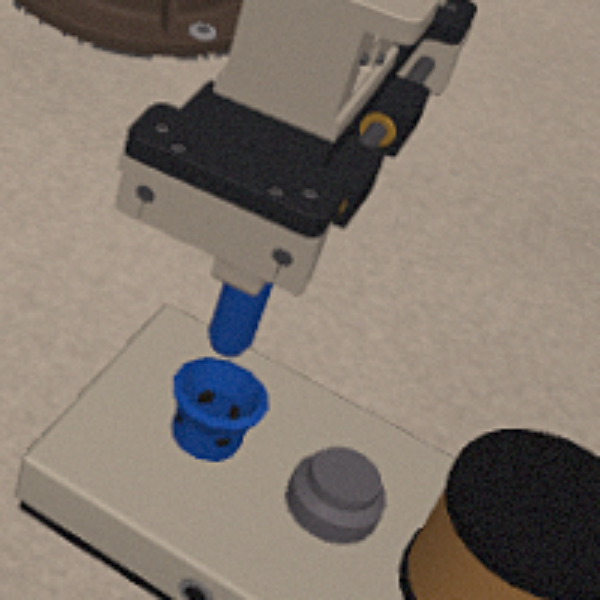

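The tube hangs upright at (0.5056, 0.1868), 4 mm off in y. Correcting and descending into the bell.

Call:
arm_command(
  plan=[
    {"dx":0,"dy":0.02,"dz":0.23,"wx":-0.05,"wy":0,"wz":0},
    {"dx":0,"dy":0,"dz":0,"wx":0,"wy":0,"wz":0},
    {"dx":0.4,"dy":0,"dz":0.02,"wx":0,"wy":0,"wz":0},
    {"dx":0.4,"dy":0,"dz":0.02,"wx":0,"wy":0,"wz":0},
    {"dx":0.3,"dy":0,"dz":0.02,"wx":0,"wy":0,"wz":0},
    {"dx":0,"dy":0,"dz":0,"wx":0,"wy":0,"wz":0},
    {"dx":0,"dy":0,"dz":0,"wx":0,"wy":0,"wz":0},
  ],
)

```text
time_s: 12.33
tcp_pos: [0.5077, 0.1952, 0.1528]
eef_rot: [-48.9, 89.6, 32.0]
contact_force: [1.3, 0.0, -0.1]
gripper_width: 0.0214
```

```bash
python3 - <<'E'
from h import *
go([.506,.1915,.1117],170.9)
E
```

```text
t 12.33 tcp [0.5077 0.1952 0.1528] tool shift units [ 2.05  0.06 -0.2 ] J [ 42.  12. -23.   0. -54. -51.] w 0.0214 F [ 1.3  0.  -0.1]
turn units [0.01 0.05 0.06]
```

Call:
arm_command(
  plan=[
    {"dx":0,"dy":0.04,"dz":-0.14,"wx":0,"wy":0.05,"wz":0.06},
    {"dx":0,"dy":0,"dz":0,"wx":0,"wy":0,"wz":0},
    {"dx":0,"dy":0,"dz":0,"wx":0,"wy":0,"wz":0},
  ],
)

```text
time_s: 12.58
tcp_pos: [0.5061, 0.1922, 0.1524]
eef_rot: [135.0, 89.9, -144.1]
contact_force: [0.4, -1.3, -0.0]
gripper_width: 0.0219
```

```bash
python3 - <<'E'
from h import *
go([.506,.1915,.1117],170.9)
E
```

```text
t 12.58 tcp [0.5061 0.1922 0.1524] tool shift units [ 2.03 -0.   -0.03] J [ 42.  12. -23.  -0. -55. -51.] w 0.0219 F [ 0.4 -1.3 -0. ]
turn units [ 0.01 -0.01 -0.01]
```

Aligned within 1 mm. Next comes a slow straight descent to just above the pads.

Call:
arm_command(
  plan=[
    {"dx":0.25,"dy":0,"dz":-0.02,"wx":0,"wy":0,"wz":0},
    {"dx":0.25,"dy":0,"dz":0,"wx":0,"wy":0,"wz":0},
    {"dx":0.25,"dy":0,"dz":0,"wx":0,"wy":0,"wz":0},
    {"dx":0.25,"dy":0,"dz":0,"wx":0,"wy":0,"wz":0},
    {"dx":0,"dy":0,"dz":0,"wx":0,"wy":0,"wz":0},
    {"dx":0,"dy":0,"dz":0,"wx":0,"wy":0,"wz":0},
  ],
)

```text
time_s: 13.08
tcp_pos: [0.5062, 0.1916, 0.1305]
eef_rot: [128.8, 90.0, -150.3]
contact_force: [-0.7, -0.4, 0.1]
gripper_width: 0.021
```

```bash
python3 - <<'E'
from h import *
go([.506,.1915,.1117],170.9)
E
```

```text
t 13.08 tcp [0.5062 0.1916 0.1305] tool shift units [ 0.94  0.01 -0.01] J [ 41.  14. -24.  -0. -52. -51.] w 0.021 F [-0.7 -0.4  0.1]
turn units [ 0.   -0.01 -0.01]
```

Call:
arm_command(
  plan=[
    {"dx":0.2,"dy":0,"dz":0,"wx":0,"wy":0,"wz":0},
    {"dx":0.2,"dy":0,"dz":0,"wx":0,"wy":0,"wz":0},
    {"dx":0.2,"dy":0,"dz":0,"wx":0,"wy":0,"wz":0},
    {"dx":0,"dy":0,"dz":0,"wx":0,"wy":0,"wz":0},
  ],
  force=55,
)

```text
time_s: 13.42
tcp_pos: [0.5069, 0.192, 0.119]
eef_rot: [-73.1, 89.9, 7.8]
contact_force: [-1.3, 1.3, 4.6]
gripper_width: 0.0211
```

```bash
python3 - <<'E'
from h import *
go([.506,.1915,.1117],170.9)
E
```

```text
t 13.42 tcp [0.5069 0.192  0.119 ] tool shift units [ 0.37  0.04 -0.03] J [ 41.  14. -25.   0. -50. -51.] w 0.0211 F [-1.3  1.3  4.6]
turn units [0.01 0.   0.01]
```

Pads are in contact (4.6 N). Pushing on.

Call:
arm_command(
  plan=[
    {"dx":0.2,"dy":0.02,"dz":0,"wx":0,"wy":0,"wz":0},
    {"dx":0.2,"dy":0,"dz":0,"wx":0,"wy":0,"wz":0},
    {"dx":0.15,"dy":0,"dz":0,"wx":0,"wy":0,"wz":0},
  ],
)

```text
time_s: 13.67
tcp_pos: [0.508, 0.1925, 0.1114]
eef_rot: [-71.1, 89.7, 10.0]
contact_force: [-9.5, -2.0, 34.5]
gripper_width: 0.0211
```

```bash
python3 - <<'E'
from h import *
go([.506,.1915,.1117],170.9)
E
```

```text
t 13.67 tcp [0.508  0.1925 0.1114] tool shift units [-0.01  0.09 -0.07] J [ 42.  15. -26.   0. -49. -51.] w 0.0211 F [-9.5 -2.  34.5]
turn units [0.04 0.02 0.06]
```

34.5 N upward at exactly the home height means the tube is on the floor. I'll relax and check before letting go.

Call:
arm_command(
  plan=[
    {"dx":0,"dy":0.05,"dz":0,"wx":0,"wy":0,"wz":0},
    {"dx":0,"dy":0,"dz":0,"wx":0,"wy":0,"wz":0},
  ],
)

```text
time_s: 13.83
tcp_pos: [0.507, 0.1923, 0.1117]
eef_rot: [-77.0, 89.7, 4.1]
contact_force: [0.5, -0.7, -1.4]
gripper_width: 0.0208
```

```bash
python3 - <<'E'
from h import *
go([.506,.1915,.1117],170.9)
E
```

```text
t 13.83 tcp [0.507  0.1923 0.1117] tool shift units [ 0.    0.04 -0.05] J [ 42.  15. -26.   0. -49. -51.] w 0.0208 F [ 0.5 -0.7 -1.4]
turn units [0.04 0.01 0.06]
```

Call:
arm_command(
  plan=[
    {"dx":0,"dy":0,"dz":0,"wx":0,"wy":0,"wz":0},
    {"dx":0,"dy":0,"dz":0,"wx":0,"wy":0,"wz":0},
    {"dx":0,"dy":0,"dz":0,"wx":0,"wy":0,"wz":0},
    {"dx":0,"dy":0,"dz":0,"wx":0,"wy":0,"wz":0},
    {"dx":0,"dy":0,"dz":0,"wx":0,"wy":0,"wz":0},
    {"dx":0,"dy":0,"dz":0,"wx":0,"wy":0,"wz":0},
    {"dx":0,"dy":0,"dz":0,"wx":0,"wy":0,"wz":0},
    {"dx":0,"dy":0,"dz":0,"wx":0,"wy":0,"wz":0},
  ],
  fingers=-1,
)

```text
time_s: 14.5
tcp_pos: [0.5073, 0.1929, 0.1113]
eef_rot: [-68.4, 89.7, 12.7]
contact_force: [-0.5, -0.7, 0.2]
gripper_width: 0.0687
```

Call:
arm_command(
  plan=[
    {"dx":-0.4,"dy":0,"dz":0,"wx":0,"wy":0,"wz":0},
    {"dx":-0.8,"dy":0,"dz":0,"wx":0,"wy":0,"wz":0},
    {"dx":-0.8,"dy":0,"dz":0,"wx":0,"wy":0,"wz":0},
    {"dx":-0.8,"dy":0,"dz":0,"wx":0,"wy":0,"wz":0},
    {"dx":-0.8,"dy":0,"dz":0,"wx":0,"wy":0,"wz":0},
    {"dx":-0.8,"dy":0,"dz":0,"wx":0,"wy":0,"wz":0},
    {"dx":-0.8,"dy":0,"dz":0,"wx":0,"wy":0,"wz":0},
    {"dx":-0.8,"dy":0,"dz":0,"wx":0,"wy":0,"wz":0},
    {"dx":-0.8,"dy":0,"dz":0,"wx":0,"wy":0,"wz":0},
    {"dx":0,"dy":0,"dz":0,"wx":0,"wy":0,"wz":0},
  ],
)

```text
time_s: 15.33
tcp_pos: [0.5059, 0.1917, 0.2586]
eef_rot: [-80.3, 89.7, 0.8]
contact_force: [-0.5, -0.6, 1.5]
gripper_width: 0.0878
```

```bash
python3 - <<'E'
from h import *
from scipy.optimize import least_squares
go([.506,.1915,.22],170.9)
for c in("scene","top"):
  p,d=r.capture(c);m=r.camera_model(c)
  if c=="scene": save("s4",p)
  for q in("blue_tube_mid","red_tube_mid","yellow_tube_mid"):
    for x in r.cut_out(c,q)[:4]:
        M=cv2.erode(x["mask"].astype(np.uint8),np.ones((2,2)))>0
        v,u=np.nonzero(M&(d>0))
        if len(u)<8: continue
        P=np.array([at_depth(m,(a,b),d[b,a]) for a,b in zip(u,v)])
        P=P[np.abs(P[:,:2]-np.median(P[:,:2],0)).max(1)<.03]
        P_=P[P[:,2]>.085] if q[0]=='b' else P
        if len(P_)<8: continue
        f=lambda s:np.hypot(P_[:,0]-s[0],P_[:,1]-s[1])-.011
        o=-np.array(m["R"]).T@m["t"];s0=np.median(P_[:,:2],0);dd=s0-o[:2];s0=s0+.008*dd/np.linalg.norm(dd)
        S=least_squares(f,s0,loss="soft_l1",f_scale=.002)
        print(c,q,round(x["score"],2),S.x.round(4),"z",np.percentile(P[:,2],[1,99]).round(3))
E
```

```text
t 15.33 tcp [0.5059 0.1917 0.2586] tool shift units [ 1.93  0.01 -0.01] J [ 42.   7. -15.   0. -68. -51.] w 0.0878 F [-0.5 -0.6  1.5]
turn units [0.04 0.01 0.07]
scene blue_tube_mid 0.57 [0.5064 0.1915] z [0.072 0.168]
scene red_tube_mid 0.92 [ 0.4885 -0.1511] z [0.029 0.131]
scene red_tube_mid 0.64 [ 0.5783 -0.2089] z [0.009 0.123]
scene red_tube_mid 0.58 [ 0.5746 -0.1052] z [0.008 0.123]
scene yellow_tube_mid 0.95 [ 0.4683 -0.2801] z [0.029 0.132]
scene yellow_tube_mid 0.66 [ 0.3751 -0.2755] z [0.004 0.095]
top blue_tube_mid 0.71 [0.5076 0.1933] z [0.066 0.167]
top red_tube_mid 0.76 [ 0.5786 -0.2075] z [0.011 0.122]
top red_tube_mid 0.71 [ 0.5751 -0.1036] z [0.027 0.123]
top red_tube_mid 0.53 [ 0.4887 -0.1499] z [0.029 0.131]
top yellow_tube_mid 0.85 [ 0.4682 -0.2776] z [0.036 0.131]
top yellow_tube_mid 0.74 [ 0.3814 -0.2715] z [0.013 0.095]
```

View pics/s4.png

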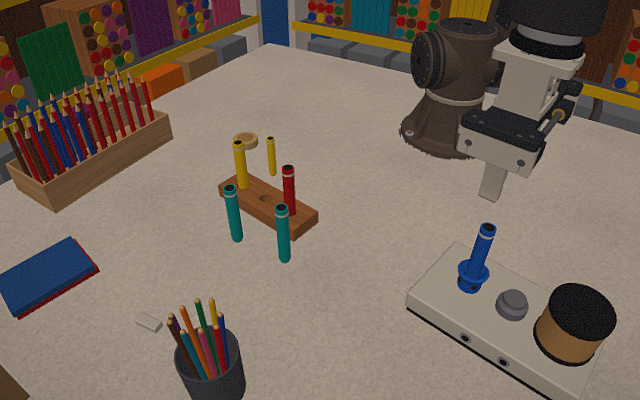

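The blue tube stands in the collet at (480,258), upright. Its top reads 0.1675 m, or about 0.165 m once the +3 mm bias seen on the rack tubes is removed, which is exactly home. Handing in.

```bash
python3 -c "
from plant import r
print(r.get_state()['time_s'],r.close_job())"
```

```text
the job is handed in; nothing more can be done
15.7333 None
```

I took the blue tube out of the rack, pushed it past the seal to the collet floor, released it and backed the gripper off upward. I handed in the job at about 15.7 s of the 40 s allowed.

- **Push:** I felt the pads at 4.6 N, then 34.5 N at tool height 0.111 m, which matches the expected home height. That 34.5 N is the tube bottoming out on the floor, and it is below the wrist limit.
- **Depth:** the tube top read 0.167–0.168 m. The same measurement read about 3 mm high on the rack tubes, so the true top is about 0.165 m, which is home.
- **Position:** the tube axis is within about 2–3 mm of the collet axis. It looks upright in the picture, but I did not measure its tilt separately.
- **Red and yellow tubes:** both are still standing, within about 1 mm of where they started. The two cameras differed by 1–2 mm throughout.

No check failed.

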